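Tuck a specimen-card carrier under the lapped flap and hold it pressed for imaging

ROBOT

A 6-joint arm with a two-finger parallel gripper is mounted at the origin on the work surface. World frame = base frame: x ahead of the robot, y to its left, z up, the work surface at z = 0. Lengths are in m, angles in rad, forces in N, time in s.
With the tool pointing down it reaches from about 0.375 to 0.9 m from the base axis. Payload 3.1 kg.
Tool frame: the origin (TCP) lies midway between the tips of the shut fingers; the grasp point (between the pads) lies 19 mm behind it (manip.hold_point_z is the distance from the TCP to the grasp point, in m); x points along the fingers, y is the direction in which the jaws open and shut, and the axes are right-handed (so a half turn about x gives the same grasp; the last joint's range is limited). The gripper opens to 85 mm and grips with 20 to 120 N. Pads are 22 mm wide; open, the fingers measure 114 mm over their backs; the gripper's body (76 mm by 85 mm) begins 54 mm behind the grasp point. The pads swing forward as they close: fully open they stand 13 mm farther back than shut.
Start: joints at [0.925, 0.527, 1.433, -0, 1.181, -0.178], TCP at [0.281, 0.558, 0.231] pointing down, gripper open.
Joint ranges: [-3.08, 3.08], [-0.75, 2.2], [0.22, 2.44], [-1.43, 4.57], [0, 2.65], [-2.85, 2.85]. Speed limits (rad/s): [2.79, 2.79, 3.14, 3.14, 3.14, 3.14].

INTERFACE

Orientations are given as a unit quaternion [x, y, z, w].
In Python, from station import manip, snapshot gives the robot as it stands.
- The arm moves only by the tool play_rows, never from a script. Its argument "series" is a list of rows, each a list of 4 numbers: the shift along the tool's x, y, z in m, then the turn about the tool's x in degrees. In form: [[tx, ty, tz, spin], ...]. A call has 1 to 20 rows; each row is the pose to reach, as a shift and turn from the pose measured when the call began, along the tool's axes at that moment; what a row does not reach only later rows make up. A row lasts 1/10 s, in which the tool goes at most 50 mm and 8.59 degrees, less where a joint would pass 70% of its speed; a pose out of reach is approached as far as the arm can. A call with a gripper value outside its range is refused whole. "claw" is the opening in per cent of the stroke, from 0 (shut) to 100 (fully open), set as the call begins (left out, the last holds). The fingers move at their own pace and stop on an object; "force" is the grip in N (left out, the last holds). Time passes only in rows, so rows that repeat a pose let the fingers close. It gives the time, the measured TCP pose, the force and the opening at its end, in the units of the state.
- manip.sense(): the state, without advancing time (a new reading comes with each control period).
- snapshot(name): name is "scene" or "top" or "wrist"; returns a dict with "image" (420x560x3 uint8, blue, green, red), "depth" (420x560 float32, m along the optical axis (not along the pixel's ray), 0 where there is no reading), "fov_y" (degrees; the focal length in pixels is half the picture's height over the tangent of half this angle, whatever the lens; pixels are square), "cx", "cy" (the principal point, pixels), "dist" ([k1, k2, p1, p2, k3] as OpenCV has them; the pictures are not rectified), "R" (3x3) and "t" (3): a world point X has camera coordinates R X + t. Camera axes: x right, y down, z forward; pixel columns grow to the right and rows downward; lengths in m; the calibration is good to about 2 mm. A picture is of the moment at which its call begins.
- manip.sign_off(): hands the job in, once; it reports no verdict.
The state is a dict: "t": time; "q": joint angles; "qd": joint speeds; "tau": joint torques, N m; "tcp_pos": TCP position; "tool_rot": TCP orientation; "force": force on the tool from outside, world axes, zero at the start; "ft_torque": the same for the moment, N m; "finger_gap": opening from 0.0 (shut) to 1.0 (fully open).
Only numpy, scipy, OpenCV 4.12 (cv2) and the standard library are available. Lean on these libraries where they do the work, as an engineer would, in place of code of your own. Each camera call takes 0.05 s, during which the arm holds its last target.

TASK

Pick up the white card carrier by its blue rib and slide its spotted front edge under the orange flap of the imaging stand, without lifting the flap, until it is home against the stop, straight and centred on the stand. Then press the carrier down flat so that the sprung black platen sinks about half of its travel, and finish like that, still gripping the rib and pressing. Leave the other things on the desk alone.

Things in the scene. Friction and masses are not known exactly. Their poses are not given: they have to be found in the camera images.
- carrier_grip (a point): Middle of the blue rib on the loose card carrier (one rigid part, 0.12-0.25 kg, starts flat on the blue mat). The rib stands on the white plate, 60 mm long in x, 12 mm wide in y, 28 mm high; grip it across y from above. This point is 115 mm behind the plate's front edge, 19 mm above its underside, 14 mm above its upper face, 14 mm below the rib's top. Axes: x towards the front edge, z up.
- carrier_lead (a point): Middle of the carrier's front (+x) edge, at the plate's underside; axes as carrier_grip. The plate is 160 x 86 x 5 mm (x, y, z), white, with four red spots along this edge and a black line across it 56 mm behind the edge, which comes to lie about under the tip of the flap's lip when the carrier is home.
- stand_stop (a point): Where carrier_lead must end: on the stand's centre line, at the near face of the aluminium stop bar (6 mm higher than the platen), level with the resting platen top, 34 mm above the desk. x is the way the carrier is pushed in, z up. The grey stand (270 x 150 mm, at most 55 mm high) is fixed; its flat platen reaches from 218 to 3 mm before (-x of) this point.
- flap_lip (a point): Middle of the upturned tip of the orange flap, 58 mm before the stop and 49 mm above the desk at rest; carried by the flap. The flap is 148 mm wide, hinged 22 mm beyond the stop, and laps back over the platen with a flat underside 9 mm above it up to 48 mm before the stop, where the lip begins to turn up. With the carrier home its rib is 27 mm clear of the lip.
- flap (a joint): Hinge of the orange flap, rad: 0 lying at rest on its own stops (as at the start), grows as its lip is lifted. Light (80 g), no spring; the lip rises 0.8 mm per 0.01 rad. Lifted by more than 0.06 counts as lifting it.
- platen (a joint): How far the sprung black platen (215 x 136 mm, yellow centre line) is pressed down, m: 0 at rest, 0.010 at its hard end. It moves straight down without tipping, starts to move at about 4.6 N and gives 1 mm per further 1.5 N (12 N at half travel); the carrier's own weight does not move it.
- mat: Blue parking mat fixed on the desk, 230 x 150 x 4 mm, on which the carrier starts. Origin in the centre of its underside.
- sanitiser: Bystander: loose clear bottle with a blue cap, 56 mm in diameter, 130 mm high. Origin in the centre of its underside.
- scanner: Bystander: loose black and grey hand scanner, 143 x 50 x 36 mm, lying flat. Origin in the centre of its underside.
- cards: Bystander: loose stack of specimen cards, 164 x 87 x 36 mm. Origin in the centre of its underside.
There are look-alikes about, which are no part of the job. Leave any brown look-alike of the part that bears carrier_grip alone.

How it is judged:
By the outcome, as a careful person would: the job done as asked, in the order asked, and still so for the second after the job is handed in, while the arm keeps its last pose, push and grip.
It also fails if it takes over 45 s, if anything falls off the work surface, if the arm or the gripper's body presses on something with over 40 N, if the wrist force passes 120 N, or if a joint passes its speed limit or range.

## Working session

There is one attempt and no reset: what is moved stays moved. The work goes in short steps, Python scripts to look and compute and a tool call to move; the robot and the scene stay as the last step left them, time stands still between calls to the robot, and variables do not carry over. Pictures are saved under pics/ and viewed, and the job is handed in when it is done.

Besides the shell and the picture viewer there is one more tool, called after "Request:" as name(argument=value, ...) on one line, values as JSON. play_rows: Moves the arm, as the interface text tells. Its arguments: {"type":"object","properties":{"series":{"type":"array","items":{"type":"array","items":{"type":"number"}}},"claw":{"type":"number"},"force":{"type":"number"}},"required":["series"]}

```bash
ls; mkdir -p pics; cat > h.py <<'E'
import numpy as np, cv2, pickle
from station import manip, snapshot
def K(s):
    f=s["image"].shape[0]/2/np.tan(np.radians(s["fov_y"])/2)
    return np.array([[f,0,s["cx"]],[0,f,s["cy"]],[0,0,1.]])
def ray(s,px):
    u=cv2.undistortPoints(np.array(px,float).reshape(-1,1,2),K(s),np.array(s["dist"],float)).reshape(-1,2)
    return np.c_[u,np.ones(len(u))]
def at_z(s,px,z):
    R=np.array(s["R"]);t=np.array(s["t"]);c=-R.T@t
    d=ray(s,px)@R
    return c+d*((z-c[2])/d[:,2])[:,None]
def at_depth(s,px):
    R=np.array(s["R"]);t=np.array(s["t"])
    r=ray(s,px); D=np.array([s["depth"][int(round(p[1])),int(round(p[0]))] for p in px])
    return (r*D[:,None]-t)@R
def proj(s,X):
    R=np.array(s["R"]);t=np.array(s["t"])
    return cv2.projectPoints(np.array(X,float).reshape(-1,1,3),cv2.Rodrigues(R)[0],t,K(s),np.array(s["dist"],float))[0].reshape(-1,2)
def take(n,tag):
    s=snapshot(n); pickle.dump(s,open(f"pics/{tag}.pkl","wb")); cv2.imwrite(f"pics/{tag}.png",s["image"]); return s
def load(tag): return pickle.load(open(f"pics/{tag}.pkl","rb"))
def crop(tag,x0,y0,x1,y1,k,out):
    im=load(tag)["image"][y0:y1,x0:x1]; cv2.imwrite(f"pics/{out}.png",cv2.resize(im,None,fx=k,fy=k,interpolation=cv2.INTER_CUBIC))
E
python3 - <<'E'
from h import *
for n in ["scene","top","wrist"]:
    s=take(n,n+"0"); R=np.array(s["R"]); print(n,-R.T@np.array(s["t"]),s["fov_y"],s["dist"])
print(manip.sense())
E
```

```text
pics
scene [1.29802973 0.59638242 1.02844031] 47.393651091246824 [-0.00605293  0.          0.          0.          0.        ]
top [ 3.32394045e-01 -1.08245743e-03  1.12688478e+00] 57.38338913778865 [0.007715 0.       0.       0.       0.      ]
wrist [0.21448177 0.59172724 0.37352555] 58.32614638149582 [-0.08195174  0.          0.          0.          0.        ]
{'t': 0.15, 'q': array([ 9.25515606e-01,  5.28299313e-01,  1.43363360e+00,  2.29775956e-05,
        1.18139105e+00, -1.78483401e-01]), 'qd': array([-0.00026163, -0.00178196, -0.00390241,  0.00110702, -0.00169598,
       -0.00050788]), 'tau': array([ 7.71005925e-04, -4.42741692e+01, -1.78277636e+01, -2.51750598e-04,
        5.57573410e-03, -2.81234253e-05]), 'tcp_pos': array([0.28088468, 0.55770053, 0.23052158]), 'tool_rot': array([ 0.16298848,  0.68818522, -0.1641043 ,  0.68768135]), 'force': array([ 0.19393485, -0.12209098, -0.82086052]), 'ft_torque': array([-0.02269849, -0.0344197 ,  0.0573731 ]), 'finger_gap': 0.9975413462131535}
```

View pics/scene0.png

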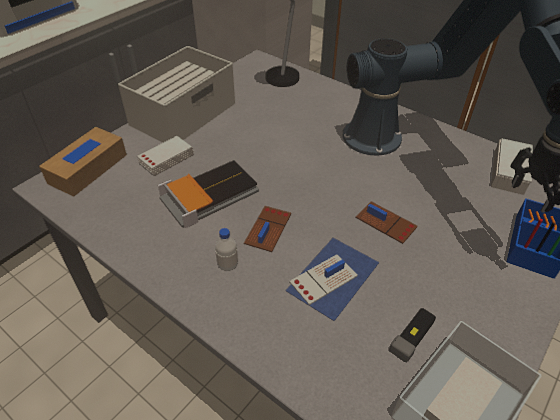

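View pics/top0.png

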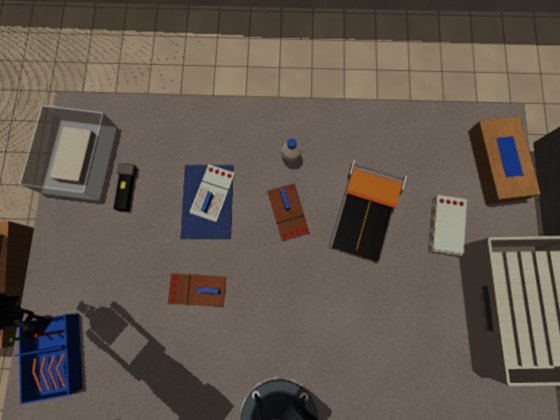

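View pics/wrist0.png

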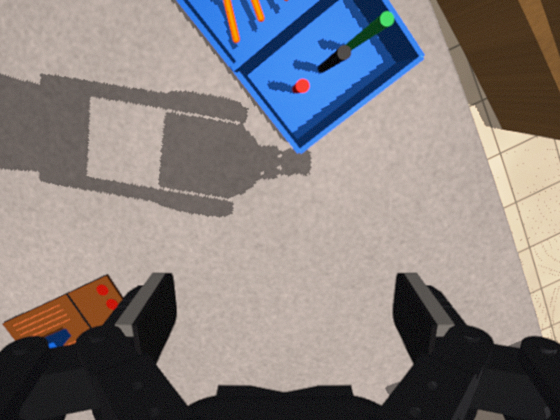

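The top view shows three candidates: a white plate with a blue rib at (212,192) on the blue mat, and brown look-alikes at (288,212) and (197,290). The white one on the mat fits. The stand is at (368,212), with the flap at its far end. I'll enlarge both.

```bash
python3 - <<'E'
from h import *
crop("top0",172,152,252,252,6,"c1"); crop("top0",322,152,422,272,5,"c2")
crop("scene0",280,230,390,325,7,"c3"); crop("scene0",150,150,270,230,6,"c4")
E
```

```text
(no output)
```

View pics/c1.png

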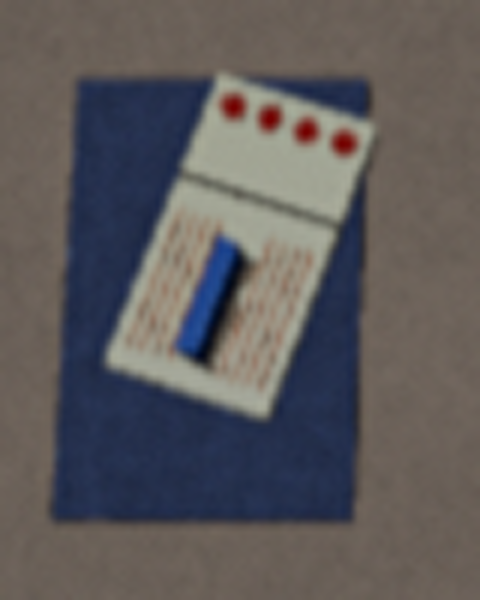

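View pics/c2.png

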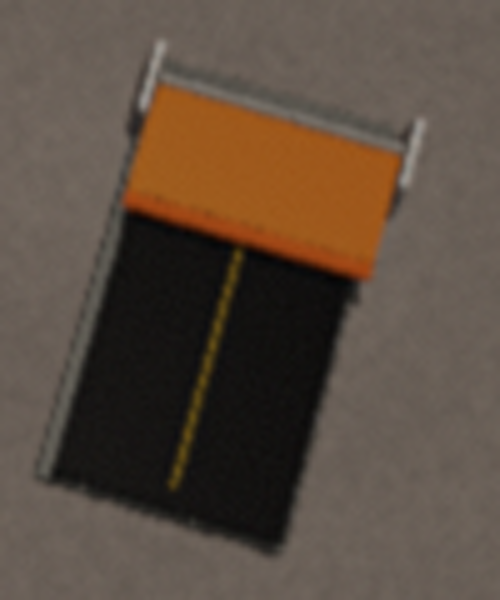

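View pics/c3.png

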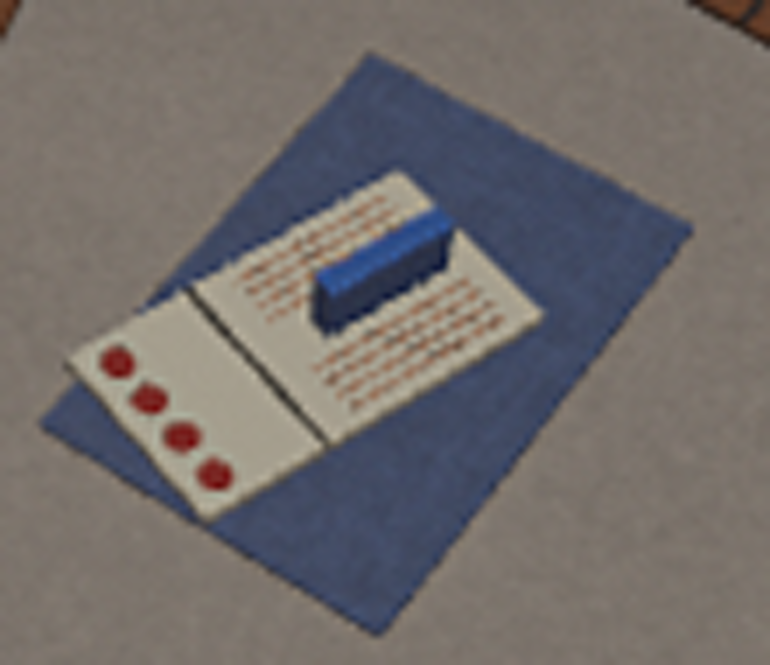

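View pics/c4.png

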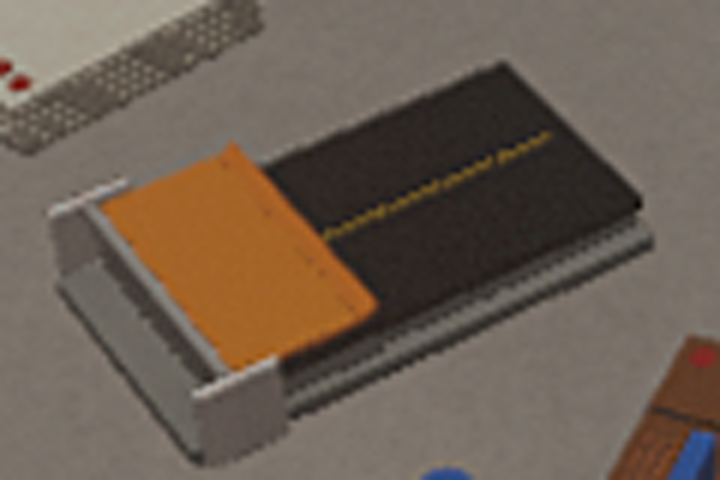

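```bash
python3 - <<'E'
from h import *
np.set_printoptions(precision=4,suppress=True)
s=load("top0")
def un(P,k,x0,y0): return (np.array(P,float)+.5)/k-.5+[x0,y0]
t1=lambda P:un(P,6,172,152); t2=lambda P:un(P,5,322,152)
c=at_z(s,t1([(220,72),(378,122),(268,417),(105,367)]),.009)
print("carrier",c); print("sizes",[np.linalg.norm(c[i]-c[(i+1)%4]) for i in range(4)])
f=(c[0]+c[1])/2; r=(c[2]+c[3])/2; d=f-r; print("yaw",np.degrees(np.arctan2(d[1],d[0])), "lead",f,"centre",(f+r)/2)
d/=np.linalg.norm(d); print("grip from corners",(f+r)/2-d*.035)
rt=at_z(s,t1([(220,235),(243,250),(203,358),(180,348)]),.037); print("rib top",rt,rt.mean(0))
y=at_z(s,t2([(240,250),(174,488)]),.034); d=y[0]-y[1]; print("yellow",y,np.degrees(np.arctan2(d[1],d[0])),np.linalg.norm(d))
p=at_z(s,t2([(62,480),(280,548)]),.034); d=p[0]-p[1]; print("near edge",p,p.mean(0),np.linalg.norm(d),np.degrees(np.arctan2(d[1],d[0]))-90)
l=at_z(s,t2([(127,208),(370,275)]),.049); d=l[0]-l[1]; print("lip",l,l.mean(0),np.linalg.norm(d),np.degrees(np.arctan2(d[1],d[0]))-90)
s=load("scene0")
t3=lambda P:un(P,7,280,230); t4=lambda P:un(P,6,150,150)
c=at_z(s,t3([(205,518),(67,360),(398,172),(545,316)]),.009)
f=(c[0]+c[1])/2; r=(c[2]+c[3])/2; d=f-r;print("S carrier",c,np.degrees(np.arctan2(d[1],d[0])),np.linalg.norm(d),"lead",f)
d/=np.linalg.norm(d); print("grip",(f+r)/2-d*.035)
y=at_z(s,t4([(325,238),(550,134)]),.034); d=y[0]-y[1]; print("yellow",y,np.degrees(np.arctan2(d[1],d[0])))
p=at_z(s,t4([(640,205),(503,65)]),.034); d=p[0]-p[1]; print("near edge",p,p.mean(0),np.linalg.norm(d),np.degrees(np.arctan2(d[1],d[0]))-90)
l=at_z(s,t4([(378,305),(235,145)]),.049); print("lip",l,l.mean(0),np.linalg.norm(l[0]-l[1]))
E
```

```text
carrier [[0.7148 0.2388 0.009 ]
 [0.6905 0.1566 0.009 ]
 [0.5366 0.2024 0.009 ]
 [0.5594 0.285  0.009 ]]
sizes [np.float64(0.08566216945125593), np.float64(0.1605735638395919), np.float64(0.08571569177444821), np.float64(0.1621217682202481)]
yaw -16.562309318043702 lead [0.7027 0.1977 0.009 ] centre [0.6253 0.2207 0.009 ]
grip from corners [0.5918 0.2307 0.009 ]
rib top [[0.6214 0.2269 0.037 ]
 [0.6142 0.2151 0.037 ]
 [0.5596 0.2307 0.037 ]
 [0.5642 0.2423 0.037 ]] [0.5898 0.2287 0.037 ]
yellow [[ 0.6036 -0.2469  0.034 ]
 [ 0.4629 -0.2071  0.034 ]] -15.813856019313265 0.14625445280155364
near edge [[ 0.4655 -0.1434  0.034 ]
 [ 0.4308 -0.2666  0.034 ]] [ 0.4481 -0.205   0.034 ] 0.12802909445453342 -15.741534244349552
lip [[ 0.623  -0.1786  0.049 ]
 [ 0.5874 -0.3178  0.049 ]] [ 0.6052 -0.2482  0.049 ] 0.14369636051668452 -14.35772272618425
S carrier [[0.7155 0.2416 0.009 ]
 [0.6913 0.1607 0.009 ]
 [0.5384 0.2072 0.009 ]
 [0.5624 0.2894 0.009 ]] -17.129417195942498 0.16007373533983976 lead [0.7034 0.2011 0.009 ]
grip [0.5934 0.235  0.009 ]
yellow [[ 0.5967 -0.2403  0.034 ]
 [ 0.4647 -0.2047  0.034 ]] -15.091810571484142
near edge [[ 0.4775 -0.1316  0.034 ]
 [ 0.4379 -0.2624  0.034 ]] [ 0.4577 -0.197   0.034 ] 0.13664125830430046 -16.868827668733232
lip [[ 0.6255 -0.1735  0.049 ]
 [ 0.5859 -0.3139  0.049 ]] [ 0.6057 -0.2437  0.049 ] 0.14584865728550597
```

```bash
cat >> h.py <<'E'
from scipy.spatial.transform import Rotation as Ro
def plan(pos,yaw_y,st=None):
    """tool shift + spin (deg) to reach TCP pos with tool y at world heading yaw_y deg"""
    st=st or manip.sense(); R=Ro.from_quat(st["tool_rot"]).as_matrix()
    sh=R.T@(np.array(pos)-st["tcp_pos"])
    a=np.radians(yaw_y); yt=R.T@np.array([np.cos(a),np.sin(a),0])
    return sh, np.degrees(np.arctan2(yt[2],yt[1]))
E
python3 - <<'E'
from h import *
np.set_printoptions(precision=4,suppress=True)
st=manip.sense(); R=Ro.from_quat(st["tool_rot"]).as_matrix(); print(R)
s=load("wrist0"); Rc=np.array(s["R"]); c=-Rc.T@np.array(s["t"])
print("cam in tool",R.T@(c-st["tcp_pos"]),"fwd in tool",R.T@Rc[2], "right in tool",R.T@Rc[0])
for y in (73,-107): print(plan([.5926,.2325,.20],y))
E
```

```text
[[-0.0011  0.45    0.893 ]
 [-0.0014  0.893  -0.45  ]
 [-1.     -0.0017 -0.0003]]
cam in tool [-0.143   0.0003 -0.0747] fwd in tool [ 0.9566 -0.0001  0.2914] right in tool [0.0001 1.     0.    ]
(array([ 0.0306, -0.1501,  0.4247]), np.float64(-9.746045505287668))
(array([ 0.0306, -0.1501,  0.4247]), np.float64(170.25395449471233))
```

Request:
play_rows(series=[[0.001,-0.005,0.015,-0.5],[0.003,-0.018,0.05,-1.5],[0.006,-0.033,0.093,-2.5],[0.01,-0.049,0.138,-3.5],[0.013,-0.065,0.184,-4.5],[0.016,-0.081,0.23,-5.5],[0.02,-0.098,0.276,-6.5],[0.023,-0.114,0.322,-7.5],[0.026,-0.129,0.366,-8.5],[0.029,-0.141,0.4,-9.2],[0.03,-0.148,0.42,-9.7],[0.0306,-0.1501,0.4247,-9.7],[0.0306,-0.1501,0.4247,-9.7]], claw=60, force=80)

```text
t: 1.45
tcp_pos: [0.5924, 0.232, 0.1995]
tool_rot: [0.105, 0.7, -0.106, 0.698]
force: [0.6, 0.7, 0.6]
finger_gap: 0.598
```

```bash
python3 - <<'E'
from h import *
s=take("wrist","w1"); st=manip.sense(); print(st["tcp_pos"],st["finger_gap"],st["t"],st["force"])
print(proj(s,[.5926,.2325,.037]))
E
```

```text
[0.59165887 0.23288777 0.19968517] 0.6029083140629776 1.5 [-0.04305806  0.80272467 -0.80424022]
[[284.72726837 186.98588224]]
```

View pics/w1.png

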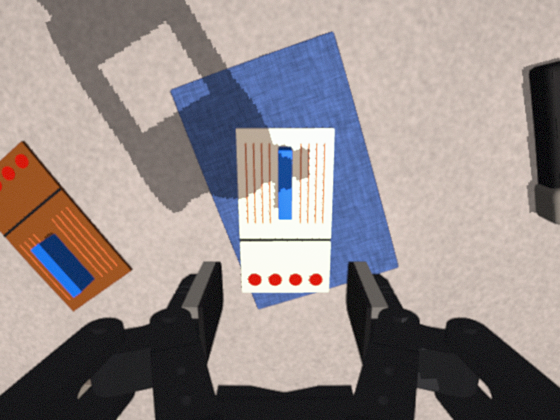

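The wrist view shows the white carrier between the fingers: red spots at about (285,280), rib at (285,183), black line at row 240. I'll enlarge it for exact corners.

```bash
python3 - <<'E'
from h import *
crop("w1",225,115,345,305,3,"c5")
E
```

```text
(no output)
```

View pics/c5.png

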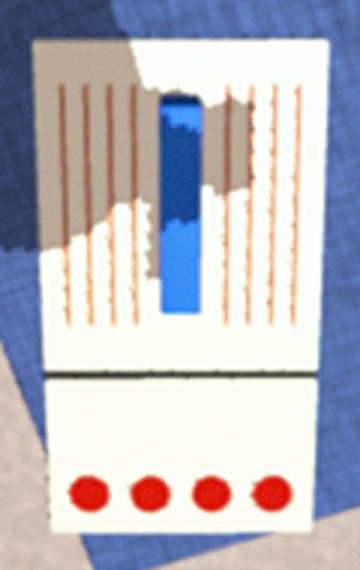

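```bash
python3 - <<'E'
from h import *
np.set_printoptions(precision=4,suppress=True)
s=load("w1")
un=lambda P:(np.array(P,float)+.5)/3-.5+[225,115]
c=at_z(s,un([(32,40),(329,40),(313,533),(52,531)]),.009)
r=c[:2].mean(0); f=c[2:].mean(0); d=f-r; L=np.linalg.norm(d); y=np.degrees(np.arctan2(d[1],d[0])); d/=L
print(L,np.linalg.norm(c[0]-c[1]),np.linalg.norm(c[2]-c[3]),"yaw",y,"lead",f,"grip",(f+r)/2-.035*d)
e=c[1]-c[0]; e2=c[2]-c[3]; print([np.degrees(np.arctan2(v[1],v[0])) for v in (e,e2)])
rt=at_z(s,un([(162,104),(202,104),(200,313),(162,313)]),.037); print(rt.mean(0))
print("depth check",at_depth(s,[(285,205),(285,262)]))
print(plan([*rt.mean(0)[:2],.012],y+90))
st=manip.sense(); R=Ro.from_quat(st["tool_rot"]).as_matrix(); print(R)
E
```

```text
0.16088556329233933 0.08662178225678231 0.08696223653131427 yaw -16.870257751353872 lead [0.7023 0.1995 0.009 ] grip [0.5918 0.233  0.009 ]
[np.float64(72.87154616361941), np.float64(72.41335556922671)]
[0.5911 0.2333 0.037 ]
depth check [[0.6075 0.2282 0.0375]
 [0.6708 0.2087 0.0086]]
(array([ 0.1877,  0.0006, -0.0002]), np.float64(-0.19485310582642187))
[[-0.0027  0.2935  0.956 ]
 [-0.001   0.956  -0.2935]
 [-1.     -0.0018 -0.0023]]
```

Everything agrees: the plate measures 161 x 87 mm, heights match, and yaw is −16.9°. Next: descend and grip.

Request:
play_rows(series=[[0.01,0.0,0,-0.1],[0.035,0.0,0,-0.2],[0.07,0.0003,0,-0.2],[0.105,0.0006,0,-0.2],[0.14,0.0006,0,-0.2],[0.165,0.0006,0,-0.2],[0.178,0.0006,0,-0.2],[0.184,0.0006,0,-0.2],[0.1865,0.0006,0,-0.2],[0.1865,0.0006,0,-0.2]])

```text
t: 2.5
tcp_pos: [0.5919, 0.2337, 0.014]
tool_rot: [0.103, 0.7, -0.104, 0.699]
force: [1.6, 0.5, 1.3]
finger_gap: 0.6
```

Request:
play_rows(series=[[0,0,0,0],[0,0,0,0],[0,0,0,0],[0,0,0,0],[0,0,0,0],[0,0,0,0],[0,0,0,0],[0,0,0,0]], claw=0, force=80)

```text
t: 3.3
tcp_pos: [0.5927, 0.2337, 0.0154]
tool_rot: [0.103, 0.699, -0.104, 0.7]
force: [-0.2, -0.2, 6.1]
finger_gap: 0.118
```

Request:
play_rows(series=[[-0.003,0,0,0],[-0.01,0,0,0],[-0.025,0,0,0],[-0.045,0,0,0],[-0.07,0,0,0],[-0.095,0,0,0],[-0.115,0,0,0],[-0.125,0,0,0],[-0.128,0,0,0],[-0.128,0,0,0],[-0.128,0,0,0]])

```text
t: 4.4
tcp_pos: [0.5917, 0.2336, 0.1423]
tool_rot: [0.103, 0.7, -0.104, 0.699]
force: [0.4, -0.6, -2.6]
finger_gap: 0.122
```

```bash
python3 - <<'E'
from h import *
s=take("wrist","w2"); 
for i in range(3):
  st=manip.sense(); print(st["tcp_pos"],st["finger_gap"],st["t"],st["force"],st["ft_torque"])
crop("w2",180,100,390,310,3,"c6"); take("scene","s2"); crop("scene2" if 0 else "s2",260,150,400,290,5,"c7")
E
```

```text
[0.59168161 0.2335436  0.14206357] 0.1171724384672441 4.45 [ 0.43046364 -0.29117941 -2.61489133] [0.00738781 0.08049727 0.07589476]
[0.59168161 0.2335436  0.14206357] 0.1171724384672441 4.45 [ 0.43046364 -0.29117941 -2.61489133] [0.00738781 0.08049727 0.07589476]
[0.59168161 0.2335436  0.14206357] 0.1171724384672441 4.45 [ 0.43046364 -0.29117941 -2.61489133] [0.00738781 0.08049727 0.07589476]
```

View pics/w2.png

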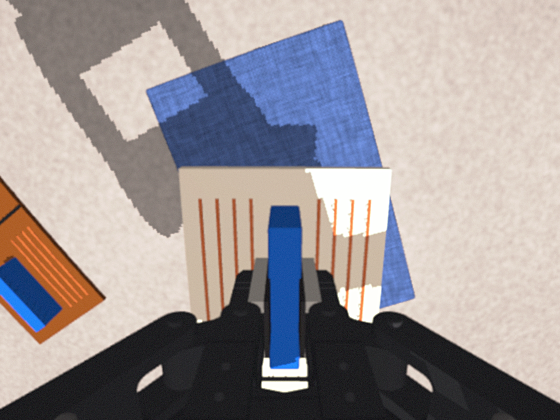

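View pics/s2.png

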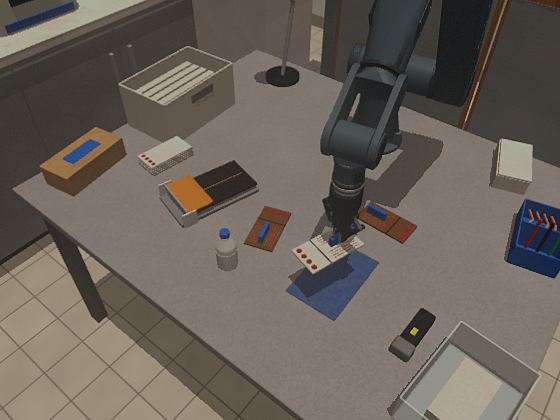

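The carrier is held, with the rib between the pads and the rear edge at row 168. I'll check its pitch, roll and yaw in the hand using depth.

```bash
python3 - <<'E'
from h import *
np.set_printoptions(precision=4,suppress=True)
s=load("w2"); st=manip.sense(); T=Ro.from_quat(st["tool_rot"]).as_matrix(); 
px=[(u,v) for u in list(range(190,255,4))+list(range(318,380,4)) for v in range(173,262,4)]+[(u,v) for u in (272,278,284,290,296) for v in (383,387)]
X=at_depth(s,px); P=(X-st["tcp_pos"])@T
# plane x = a + b y + c z
ok=abs(P[:,0]-np.median(P[:,0]))<.006
A=np.c_[np.ones(ok.sum()),P[ok,1],P[ok,2]]; k,res,_,_=np.linalg.lstsq(A,P[ok,0],rcond=None)
print("n",ok.sum(),len(px),"plane in tool",k,"roll,pitch deg",np.degrees(k[1:]),"rms",np.std(A@k-P[ok,0]))
print("front patch",P[-10:])
A=np.c_[np.ones(ok.sum()),X[ok,0],X[ok,1]];k2=np.linalg.lstsq(A,X[ok,2],rcond=None)[0]; print("world plane",k2)
d=np.array([np.cos(np.radians(-16.9)),np.sin(np.radians(-16.9))]);print("slope along carrier x",np.degrees(k2[1:]@d))
z=np.median(X[ok,2]); c=at_z(s,[(180,168),(391,170)],z); v=c[1]-c[0]; print(c,np.linalg.norm(v),np.degrees(np.arctan2(v[1],v[0]))-90)
print("tool z heading",np.degrees(np.arctan2(T[1,2],T[0,2])),T[:,0])
print("rear mid in tool",(c.mean(0)-st["tcp_pos"])@T)
E
```

```text
n 766 769 plane in tool [ 0.0057 -0.0004  0.0011] roll,pitch deg [-0.021   0.0652] rms 0.0005990460031367762
front patch [[ 0.006  -0.0057  0.0613]
 [ 0.0059 -0.0057  0.0638]
 [ 0.0057 -0.0027  0.0611]
 [ 0.0049 -0.0027  0.0628]
 [ 0.0054  0.0003  0.0607]
 [ 0.0063  0.0003  0.0642]
 [ 0.006   0.0032  0.0613]
 [ 0.0061  0.0033  0.064 ]
 [ 0.0064  0.0062  0.0617]
 [ 0.0058  0.0062  0.0636]]
world plane [ 0.138  -0.0026 -0.0003]
slope along carrier x -0.13968765238505734
[[0.5356 0.207  0.1364]
 [0.5611 0.2884 0.1364]] 0.0852748051046358 -17.379155402507493
tool z heading -16.844734236688932 [-0.0017 -0.001  -1.    ]
rear mid in tool [ 0.0057  0.0009 -0.0457]
```

```bash
python3 - <<'E'
from h import *
crop("w2",170,150,400,260,3,"c8"); crop("w2",240,340,330,400,6,"c9")
E
```

```text
(no output)
```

View pics/c8.png

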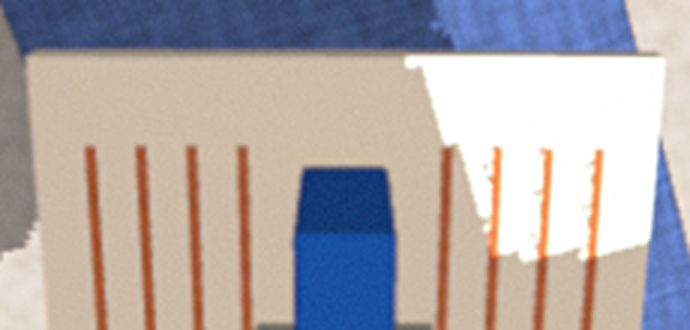

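View pics/c9.png

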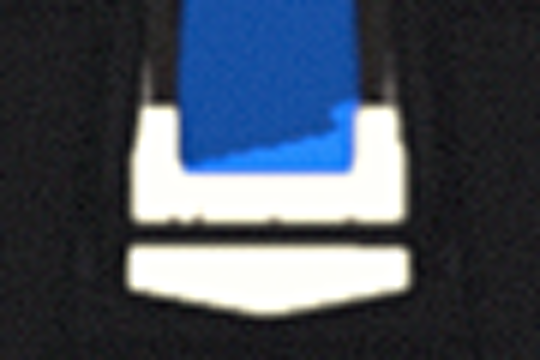

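The carrier is square in the hand: plate top 5.7 mm below the TCP, underside 10.7 mm, pitch about 0.1°, yaw equal to the tool's, lead about 114 mm ahead of the TCP. Next I lift high and look at the stand with the wrist camera, ahead of the plate's rear edge.

```bash
python3 - <<'E'
from h import *
np.set_printoptions(precision=4,suppress=True)
print(plan([.677,-.266,.34],74.4),plan([.525,-.221,.34],74.4))
print(at_z(load("top0"),[(291,144),(291,157)],.1))
E
```

```text
(array([-0.1976, -0.4537,  0.2261]), np.float64(-1.2447344181808917)) (array([-0.1974, -0.4547,  0.0676]), np.float64(-1.2447344181808917))
[[ 0.749  -0.0119  0.1   ]
 [ 0.7101 -0.0129  0.1   ]]
```

Request:
play_rows(series=[[-0.008,0,0,0],[-0.03,0,0,0],[-0.065,0,0,0],[-0.105,-0.005,0,0],[-0.145,-0.02,0.005,0],[-0.175,-0.045,0.01,0],[-0.19,-0.085,0.02,-0.2],[-0.197,-0.125,0.03,-0.4],[-0.197,-0.165,0.05,-0.5],[-0.197,-0.205,0.075,-0.6],[-0.197,-0.245,0.1,-0.8],[-0.197,-0.285,0.125,-1],[-0.197,-0.325,0.15,-1.2],[-0.197,-0.365,0.175,-1.2],[-0.197,-0.4,0.2,-1.2],[-0.197,-0.43,0.215,-1.2],[-0.197,-0.447,0.224,-1.2],[-0.197,-0.453,0.226,-1.2],[-0.197,-0.453,0.226,-1.2],[-0.197,-0.453,0.226,-1.2]])

```text
t: 6.5
tcp_pos: [0.6769, -0.2639, 0.3393]
tool_rot: [0.096, 0.701, -0.096, 0.7]
force: [0.9, -0.0, -2.2]
finger_gap: 0.122
```

```bash
python3 - <<'E'
from h import *
s=take("wrist","w3"); st=manip.sense(); print(st["tcp_pos"],st["finger_gap"],st["t"],st["force"])
E
```

```text
[ 0.67697249 -0.26353026  0.33956102] 0.12151533902194608 6.55 [-0.74228212  0.20132757 -1.72948373]
```

View pics/w3.png

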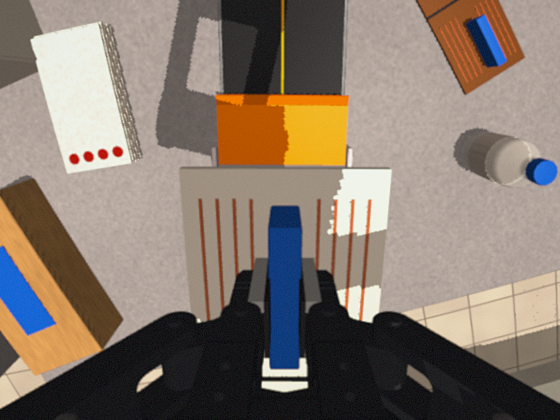

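The flap lip is at row 96, columns 217–348, and the yellow line at column 283. Now back 150 mm to see the near part of the platen.

Request:
play_rows(series=[[0,0,-0.01,0],[0,0,-0.035,0],[0,0,-0.075,0],[0,0,-0.115,0],[0,0,-0.14,0],[0,0,-0.15,0],[0,0,-0.15,0],[0,0,-0.15,0]])

```text
t: 7.35
tcp_pos: [0.5337, -0.2232, 0.3406]
tool_rot: [0.095, 0.7, -0.096, 0.701]
force: [-0.1, -1.1, -1.8]
finger_gap: 0.117
```

```bash
python3 - <<'E'
from h import *
s=take("wrist","w4"); st=manip.sense(); print(st["tcp_pos"],st["finger_gap"],st["t"],st["force"])
crop("w3",190,0,380,175,4,"d3"); crop("w4",190,0,380,175,4,"d4")
E
```

```text
[ 0.53385746 -0.22350326  0.34025258] 0.12049364095508357 7.4 [-0.29677713 -0.1868774  -2.03004906]
```

View pics/d3.png

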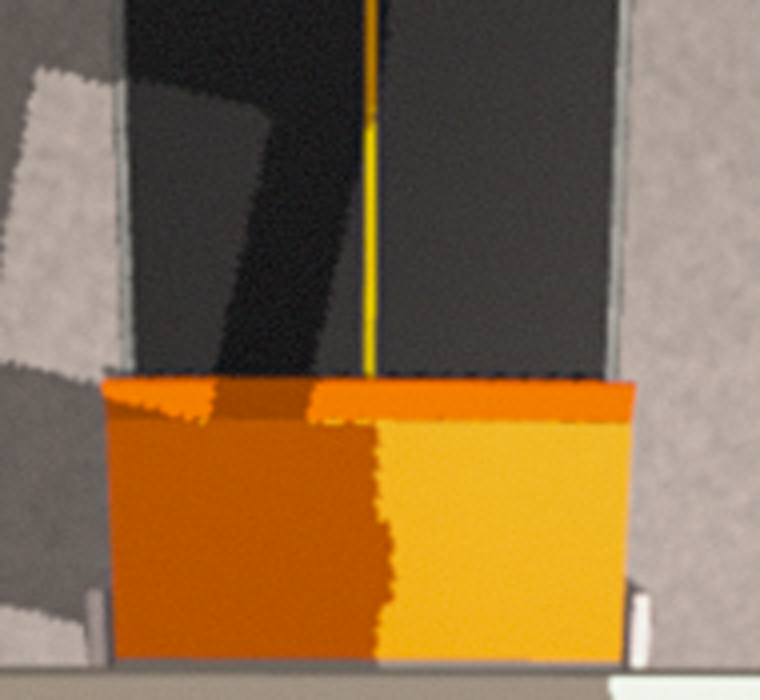

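View pics/d4.png

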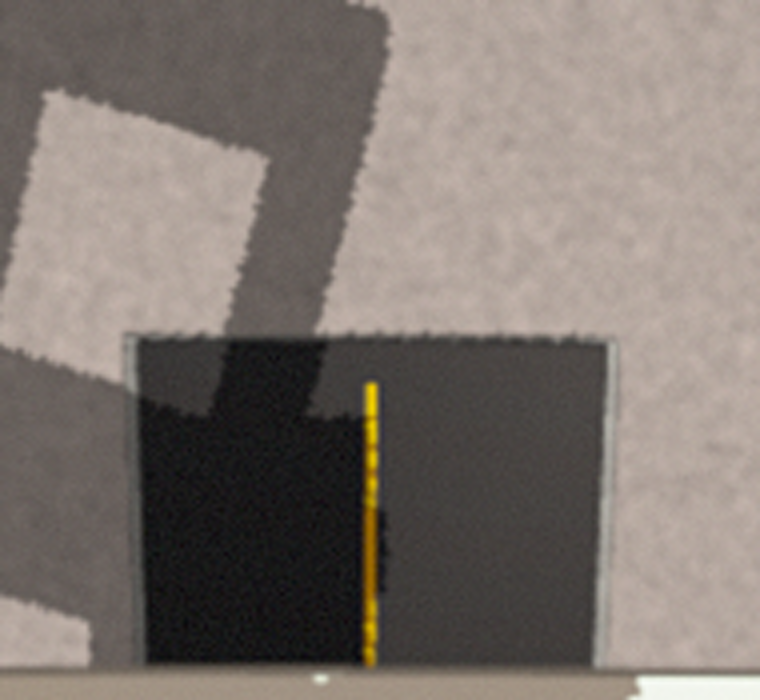

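```bash
python3 - <<'E'
from h import *
np.set_printoptions(precision=4,suppress=True)
un=lambda P:(np.array(P,float)+.5)/4-.5+[190,0]
hd=lambda d:np.degrees(np.arctan2(d[1],d[0]))
s3,s4=load("w3"),load("w4")
y3=at_z(s3,un([(371,375),(371,10)]),.034); y4=at_z(s4,un([(370,660),(371,385)]),.034)
print("y3",y3,hd(y3[0]-y3[1])); print("y4",y4,hd(y4[0]-y4[1])); print("joint",hd(y3[0]-y4[1]))
l=at_z(s3,un([(103,381),(635,383)]),.049); print("lip",l,l.mean(0),np.linalg.norm(l[0]-l[1]),hd(l[1]-l[0])-90)
n=at_z(s4,un([(137,340),(608,343)]),.034); print("near",n,n.mean(0),np.linalg.norm(n[0]-n[1]),hd(n[1]-n[0])-90)
print("depths",at_depth(s3,un([(300,250),(300,397),(300,600),(500,200),(450,381)])),at_depth(s4,un([(300,500)])))
yaw=np.radians(-15.6); d=np.array([np.cos(yaw),np.sin(yaw)]); e=np.array([-d[1],d[0]])
for nm,p,o in (("lip",l.mean(0),.058),("near",n.mean(0),.218)): print(nm,"stop",p[:2]+o*d)
E
```

```text
y3 [[ 0.6032 -0.2452  0.034 ]
 [ 0.5092 -0.2188  0.034 ]] -15.65196076727477
y4 [[ 0.5409 -0.2278  0.034 ]
 [ 0.4635 -0.2059  0.034 ]] -15.799680038986057
joint -15.710526074790469
lip [[ 0.5844 -0.3174  0.049 ]
 [ 0.6248 -0.1748  0.049 ]] [ 0.6046 -0.2461  0.049 ] 0.14817597786137607 -15.818743722766172
near [[ 0.4332 -0.2671  0.034 ]
 [ 0.4702 -0.1372  0.034 ]] [ 0.4517 -0.2021  0.034 ] 0.13511362487901488 -15.878185976186387
depths [[ 0.5648 -0.2552  0.0343]
 [ 0.6036 -0.2656  0.0514]
 [ 0.6584 -0.282   0.0462]
 [ 0.5669 -0.1975  0.0345]
 [ 0.6107 -0.2244  0.0502]] [[ 0.4895 -0.2347  0.0344]]
lip stop [ 0.6605 -0.2617]
near stop [ 0.6616 -0.2608]
```

The stand comes out consistent: yaw −15.75°, stop ≈ (0.661, −0.2616), with lip width 148 mm, platen 135 mm and the heights all right. Next: move so the lead is 75 mm before the stop, hovering.

```bash
python3 - <<'E'
from h import *
np.set_printoptions(precision=4,suppress=True)
s=load("w3");print(s["cx"],s["cy"])
st=manip.sense(); T=Ro.from_quat(st["tool_rot"]).as_matrix(); print(T)
print(plan([.4788,-.2102,.054],74.25))
# rib & plate in w4: rear edge mid, rib top mid in tool frame
s=load("w4")
c=at_z(s,[(180,168.3),(391,168.6)],st["tcp_pos"][2]-.0057); print((c-st["tcp_pos"])@T)
r=at_z(s,[(270.5,220),(301,220),(270.5,300),(299.5,300)],st["tcp_pos"][2]-.0057+.028); print((r-st["tcp_pos"])@T)
E
```

```text
284.2189546211875 207.74888475414176
[[-0.0002  0.2675  0.9636]
 [-0.001   0.9636 -0.2675]
 [-1.     -0.001   0.0001]]
(array([ 0.2863, -0.0016, -0.0566]), np.float64(0.2349913499548254))
[[ 0.0057 -0.0415 -0.0461]
 [ 0.0057  0.0438 -0.046 ]]
[[-0.0223 -0.0041 -0.0336]
 [-0.0223  0.0063 -0.0336]
 [-0.0223 -0.0044 -0.0027]
 [-0.0223  0.0062 -0.0027]]
```

View pics/w4.png

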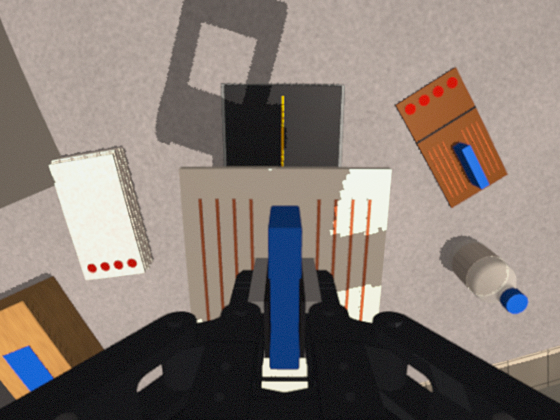

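Request:
play_rows(series=[[0.008,0,-0.003,0.1],[0.03,-0.0005,-0.012,0.2],[0.065,-0.001,-0.025,0.2],[0.105,-0.002,-0.04,0.2],[0.145,-0.0026,-0.05,0.2],[0.185,-0.0026,-0.055,0.2],[0.22,-0.0026,-0.0566,0.2],[0.25,-0.0026,-0.0566,0.2],[0.27,-0.0026,-0.0566,0.2],[0.281,-0.0026,-0.0566,0.2],[0.286,-0.0026,-0.0566,0.2],[0.286,-0.0026,-0.0566,0.2],[0.286,-0.0026,-0.0566,0.2]])

```text
t: 8.7
tcp_pos: [0.4794, -0.2116, 0.055]
tool_rot: [0.096, 0.7, -0.097, 0.701]
force: [0.3, -0.1, -2.8]
finger_gap: 0.116
```

```bash
python3 - <<'E'
from h import *
st=manip.sense(); print(st["tcp_pos"],st["tool_rot"],st["finger_gap"],st["t"],st["force"])
s=take("top","t5");s=take("scene","s5"); s=take("wrist","w5")
crop("t5",310,140,430,280,4,"e5"); crop("s5",150,100,290,230,5,"f5")
E
```

```text
[ 0.47938035 -0.21161126  0.05495496] [ 0.09598792  0.69986895 -0.09732771  0.70106854] 0.11641096997807875 8.7 [ 0.29903567 -0.09482065 -2.80633958]
```

View pics/e5.png

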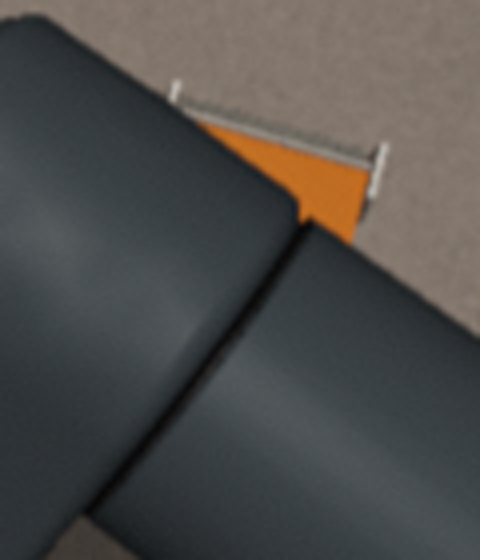

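View pics/f5.png

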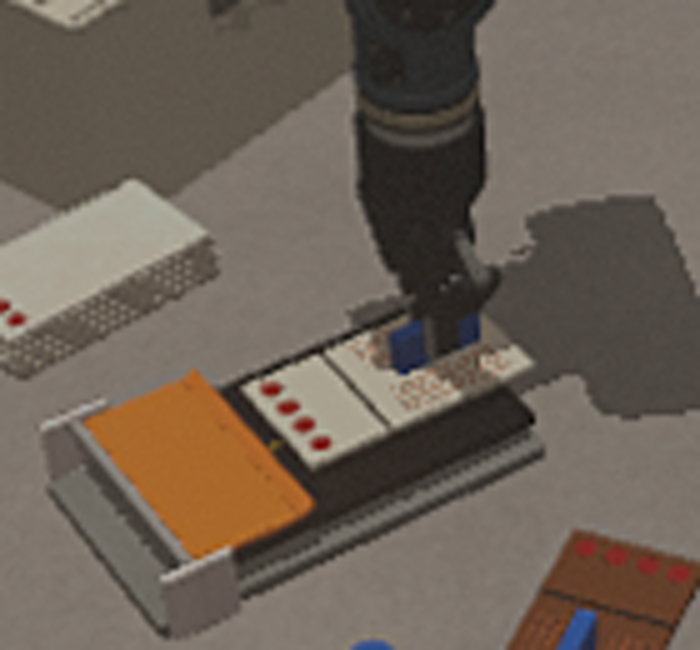

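View pics/w5.png

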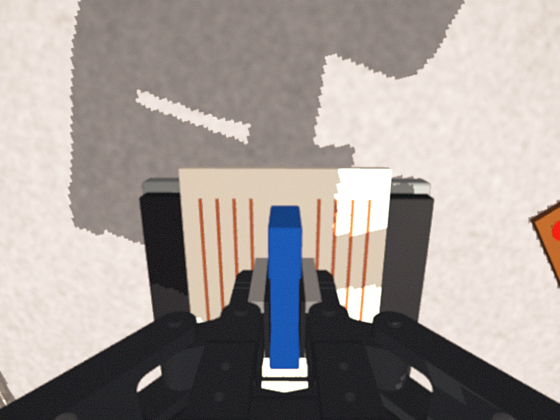

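The carrier hovers centred over the platen. In the scene crop, the spots are clear in front of the flap and the flap is at rest. Next: lower gently to touch the platen.

Request:
play_rows(series=[[0.002,0,0,0],[0.005,0,0,0],[0.007,0,0,0],[0.008,0,0,0],[0.009,0,0,0],[0.0095,0,0,0],[0.0095,0,0,0],[0.0095,0,0,0]])

```text
t: 9.65
tcp_pos: [0.4793, -0.2116, 0.0458]
tool_rot: [0.096, 0.7, -0.097, 0.701]
force: [-0.7, -0.3, -2.5]
finger_gap: 0.119
```

```bash
python3 - <<'E'
from h import *
st=manip.sense(); print(st["tcp_pos"],st["t"],st["force"],st["ft_torque"])
s=take("scene","s6"); crop("s6",150,100,290,230,5,"f6")
E
```

```text
[ 0.47928697 -0.21160324  0.04575809] 9.65 [-0.68434786 -0.34385887 -2.53759838] [ 0.01289478  0.04721941 -0.00912466]
```

View pics/f6.png

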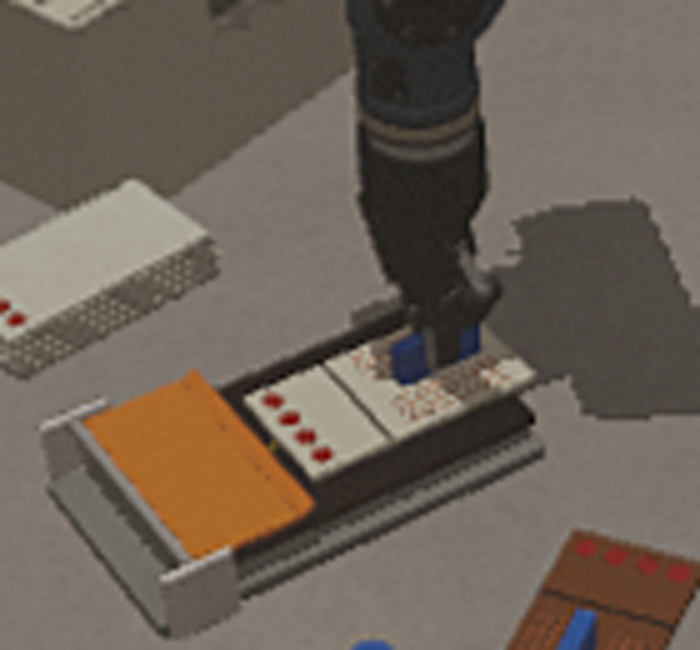

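Request:
play_rows(series=[[0.0005,0,0,0],[0.001,0,0,0],[0.001,0,0,0],[0.001,0,0,0]])

```text
t: 10.1
tcp_pos: [0.4794, -0.2117, 0.0452]
tool_rot: [0.096, 0.7, -0.097, 0.701]
force: [-0.8, 1.1, 2.5]
finger_gap: 0.121
```

Request:
play_rows(series=[[0.0005,0,0,0],[0.0005,0,0,0],[0.0005,0,0,0]])

```text
t: 10.4
tcp_pos: [0.4794, -0.2117, 0.0448]
tool_rot: [0.096, 0.7, -0.097, 0.701]
force: [0.2, 0.7, 3.6]
finger_gap: 0.123
```

Contact was felt at TCP z ≈ 0.045, as predicted. I'll back off about 1 mm and work out the slide.

```bash
python3 - <<'E'
from h import *
np.set_printoptions(precision=4,suppress=True)
a=np.radians(-15.75); d=np.array([np.cos(a),np.sin(a)]); e=np.array([-d[1],d[0]]); stop=np.array([.661,-.2616])
for g in (.04,.005,0): print(g,plan([*(stop-(.114+g)*d-.001*e),.0462],74.25))
E
```

```text
0.04 (array([-0.0014,  0.0002,  0.0344]), np.float64(0.03795015355773645))
0.005 (array([-0.0013,  0.0002,  0.0694]), np.float64(0.03795015355773645))
0 (array([-0.0012,  0.0002,  0.0744]), np.float64(0.03795015355773645))
```

Request:
play_rows(series=[[-0.0014,0,0,0],[-0.0014,0,0.003,0],[-0.0014,0.0001,0.008,0],[-0.0014,0.0002,0.013,0],[-0.0014,0.0002,0.018,0],[-0.0014,0.0002,0.023,0],[-0.0014,0.0002,0.028,0],[-0.0014,0.0002,0.031,0],[-0.0014,0.0002,0.032,0],[-0.0014,0.0002,0.032,0]])

```text
t: 11.4
tcp_pos: [0.5103, -0.2201, 0.0462]
tool_rot: [0.096, 0.7, -0.097, 0.701]
force: [-0.5, 0.1, -2.0]
finger_gap: 0.122
```

```bash
python3 - <<'E'
from h import *
st=manip.sense(); print(st["tcp_pos"],st["t"],st["force"],st["ft_torque"])
s=take("scene","s7"); crop("s7",150,110,290,230,5,"f7")
E
```

```text
[ 0.51027156 -0.22011621  0.04620669] 11.4 [-0.53634737  0.12525521 -1.95013866] [ 0.03776291  0.07862387 -0.02927607]
```

View pics/f7.png

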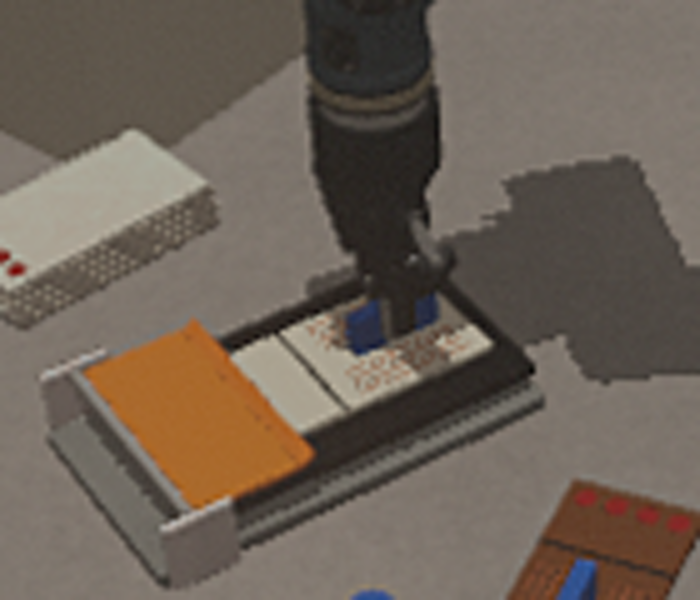

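The spots have gone under the flap, which hasn't moved (lip still at its rest position in the crop), and no extra force shows. Onward to about 5 mm before the stop.

Request:
play_rows(series=[[0,0,0.002,0],[0,0,0.006,0],[0,0,0.011,0],[0,0,0.016,0],[0,0,0.021,0],[0,0,0.026,0],[0,0,0.031,0],[0,0,0.035,0],[0,0,0.037,0],[0,0,0.037,0],[0,0,0.037,0]])

```text
t: 12.55
tcp_pos: [0.5454, -0.2299, 0.0462]
tool_rot: [0.096, 0.7, -0.097, 0.701]
force: [-0.1, -0.3, -1.3]
finger_gap: 0.127
```

Request:
play_rows(series=[[0,0,0.001,0],[0,0,0.002,0],[0,0,0.003,0],[0,0,0.003,0]])

```text
t: 12.95
tcp_pos: [0.5485, -0.2308, 0.0463]
tool_rot: [0.096, 0.7, -0.097, 0.701]
force: [-0.8, -0.3, -2.3]
finger_gap: 0.119
```

```bash
python3 - <<'E'
from h import *
np.set_printoptions(precision=4,suppress=True)
a=np.radians(-15.75); d=np.array([np.cos(a),np.sin(a)]); e=np.array([-d[1],d[0]]); stop=np.array([.661,-.2616])
st=manip.sense(); T=Ro.from_quat(st["tool_rot"]).as_matrix()
print(st["tcp_pos"],st["t"],st["force"],st["ft_torque"],"fwd force",st["force"][:2]@d)
print(plan([*(stop-.114*d-.001*e),.0462],74.25),T)
s=take("scene","s8"); crop("s8",150,110,290,230,5,"f8")
E
```

```text
[ 0.5485 -0.2308  0.0463] 12.95 [-0.8066 -0.2956 -2.3102] [-0.0245  0.0446  0.0251] fwd force -0.696081142491529
(array([ 0.0001, -0.0001,  0.0026]), np.float64(0.04560276352771935)) [[ 0.0015  0.2707  0.9627]
 [-0.0023  0.9627 -0.2707]
 [-1.     -0.0018  0.0021]]
```

View pics/f8.png

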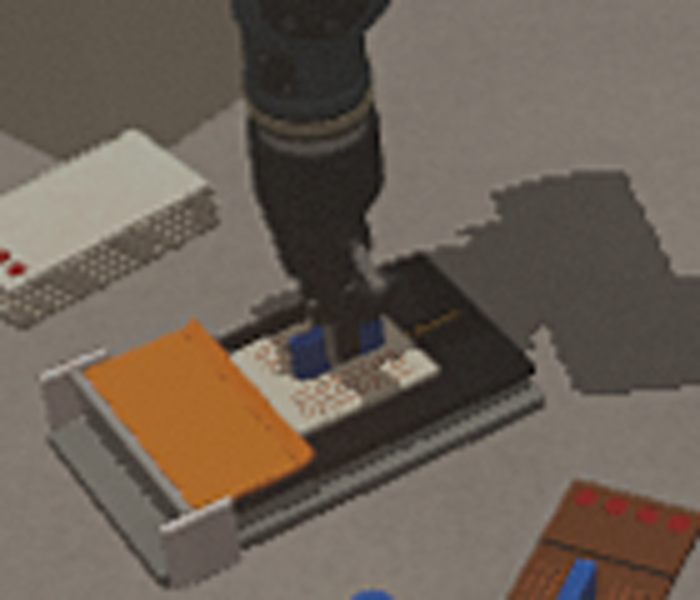

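Request:
play_rows(series=[[0,0,0.0007,0],[0,0,0.0015,0],[0,0,0.0015,0]])

```text
t: 13.3
tcp_pos: [0.55, -0.2312, 0.0463]
tool_rot: [0.096, 0.7, -0.097, 0.701]
force: [0.4, 0.3, -2.7]
finger_gap: 0.123
```

Request:
play_rows(series=[[0,0,0.0005,0],[0,0,0.001,0],[0,0,0.001,0]])

```text
t: 13.6
tcp_pos: [0.5508, -0.2314, 0.0462]
tool_rot: [0.096, 0.7, -0.097, 0.701]
force: [-0.1, 0.4, -1.4]
finger_gap: 0.115
```

Request:
play_rows(series=[[0,0,0.0005,0],[0,0,0.001,0],[0,0,0.001,0]])

```text
t: 13.9
tcp_pos: [0.5508, -0.2313, 0.0461]
tool_rot: [0.096, 0.701, -0.097, 0.7]
force: [-3.1, 1.1, -0.6]
finger_gap: 0.123
```

Request:
play_rows(series=[[0,0,0.0005,0],[0,0,0.001,0],[0,0,0.001,0]])

```text
t: 14.2
tcp_pos: [0.5508, -0.2312, 0.0459]
tool_rot: [0.096, 0.702, -0.097, 0.699]
force: [-5.7, 0.3, 0.3]
finger_gap: 0.123
```

Home: the TCP stopped advancing at 0.5508 with about 6 N of back force, at the predicted place. I'll check tilt before pressing.

```bash
python3 - <<'E'
from h import *
np.set_printoptions(precision=4,suppress=True)
a=np.radians(-15.75); d=np.array([np.cos(a),np.sin(a)]); e=np.array([-d[1],d[0]]); stop=np.array([.661,-.2616])
st=manip.sense(); T=Ro.from_quat(st["tool_rot"]).as_matrix()
print(st["tcp_pos"],st["t"],st["force"],st["ft_torque"],"fwd force",st["force"][:2]@d)
print("pitch deg (tool z down +)",np.degrees(-T[2,2]),"roll",np.degrees(T[2,1]),"heading",np.degrees(np.arctan2(T[1,2],T[0,2])))
print(((st["tcp_pos"][:2]-stop)@d),((st["tcp_pos"][:2]-stop)@e))
s=take("wrist","w9"); 
px=[(u,v) for u in list(range(190,255,4))+list(range(318,380,4)) for v in range(173,262,4)]+[(u,v) for u in (272,278,284,290,296) for v in (383,387)]
X=at_depth(s,px); P=(X-st["tcp_pos"])@T; ok=abs(P[:,0]-np.median(P[:,0]))<.005
A=np.c_[np.ones(ok.sum()),P[ok,1:]]; k=np.linalg.lstsq(A,P[ok,0],rcond=None)[0]; print("plate in tool",k,np.degrees(k[1:]))
D=(X[ok,:2]-stop); k=np.linalg.lstsq(np.c_[np.ones(ok.sum()),D@d,D@e],X[ok,2],rcond=None)[0]; print("plate world",k,np.degrees(k[1:]))
E
```

```text
[ 0.5508 -0.2312  0.0459] 14.2 [-5.7041  0.3417  0.301 ] [ 0.0436  0.7445 -0.074 ] fwd force -5.5827411570481456
pitch deg (tool z down +) 0.15927352973821393 roll -0.0580807168084465 heading -15.690017476695642
-0.11430510051022673 -0.0006292360431268715
plate in tool [ 0.0059 -0.0016 -0.0021] [-0.0927 -0.1215]
plate world [ 0.04   -0.0007  0.0006] [-0.0376  0.0346]
```

View pics/w9.png

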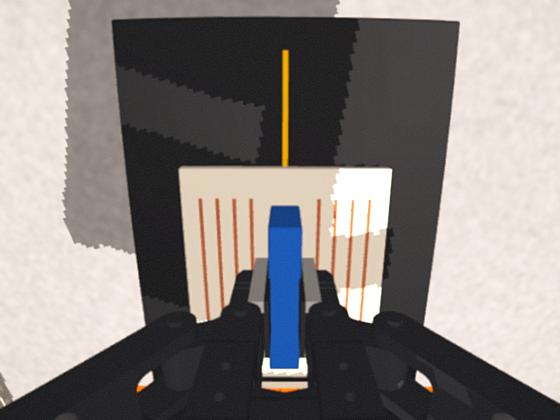

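The carrier is centred (yellow line at column 285.5, plate rear edge 179.5–392, mid 285.7), straight, flat within 0.05°, and home. Now I press down in steps.

Request:
play_rows(series=[[0.0005,0,0.0003,0],[0.001,0,0.0003,0],[0.0015,0,0.0003,0],[0.002,0,0.0003,0],[0.0025,0,0.0003,0],[0.003,0,0.0003,0],[0.003,0,0.0003,0],[0.003,0,0.0003,0]])

```text
t: 15.05
tcp_pos: [0.5508, -0.2311, 0.0438]
tool_rot: [0.096, 0.702, -0.097, 0.699]
force: [-6.1, 1.1, 5.3]
finger_gap: 0.124
```

Request:
play_rows(series=[[0.0005,0,0.0003,0],[0.001,0,0.0003,0],[0.0015,0,0.0003,0],[0.0015,0,0.0003,0],[0.0015,0,0.0003,0]])

```text
t: 15.55
tcp_pos: [0.5508, -0.2311, 0.0433]
tool_rot: [0.096, 0.702, -0.097, 0.699]
force: [-6.2, 1.3, 6.3]
finger_gap: 0.123
```

```bash
cat > chk.py <<'E'
from h import *
import sys
np.set_printoptions(precision=4,suppress=True)
tag=sys.argv[1]
a=np.radians(-15.75); d=np.array([np.cos(a),np.sin(a)]); e=np.array([-d[1],d[0]]); stop=np.array([.661,-.2616])
st=manip.sense(); T=Ro.from_quat(st["tool_rot"]).as_matrix()
print(st["tcp_pos"],st["t"],st["force"],st["ft_torque"],"fwd force",st["force"][:2]@d)
print("pitch",np.degrees(-T[2,2]),"roll",np.degrees(T[2,1]),"heading",np.degrees(np.arctan2(T[1,2],T[0,2])))
print(((st["tcp_pos"][:2]-stop)@d),((st["tcp_pos"][:2]-stop)@e))
s=take("wrist","w"+tag)
px=[(u,v) for u in list(range(190,255,4))+list(range(318,380,4)) for v in range(173,262,4)]
X=at_depth(s,px); D=(X[:,:2]-stop); k=np.linalg.lstsq(np.c_[np.ones(len(D)),D@d,D@e],X[:,2],rcond=None)[0]; print("plate world",k,np.degrees(k[1:]), "z mean",np.median(X[:,2]))
px=[(u,v) for u in list(range(130,270,6))+list(range(300,440,6)) for v in range(30,150,6)]
X=at_depth(s,px); print("platen z",np.median(X[:,2]))
s=take("scene","s"+tag); crop("s"+tag,150,110,290,230,5,"f"+tag)
E
python3 chk.py 10
```

```text
[ 0.5508 -0.2311  0.0433] 15.55 [-6.21    1.2994  6.3262] [ 0.1497  0.8583 -0.0679] fwd force -6.329535420806714
pitch 0.20000795809949995 roll -0.0630149981421665 heading -15.682618274480113
-0.11431656146094724 -0.0005670976133914897
plate world [-0.0055 -0.3149  0.    ] [-18.0421   0.0004] z mean 0.037426183207740805
platen z 0.03241114888902226
```

View pics/f10.png

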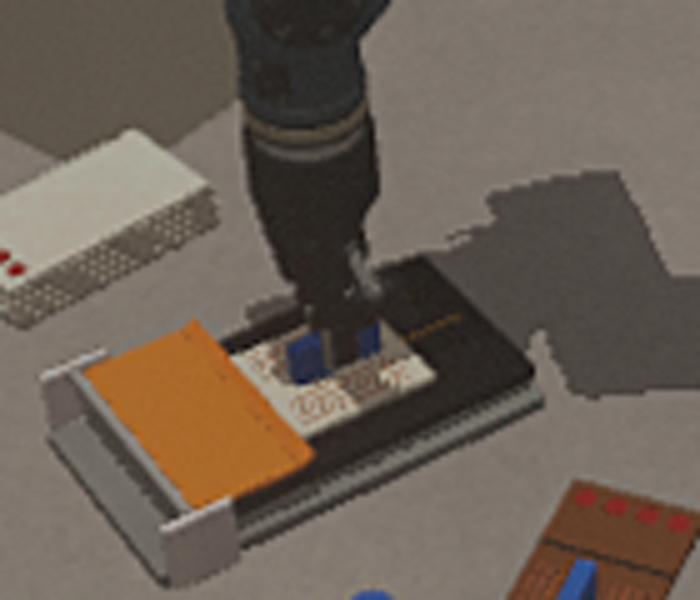

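Request:
play_rows(series=[[0.0007,0,0.0003,0],[0.0014,0,0.0003,0],[0.002,0,0.0003,0],[0.0025,0,0.0003,0],[0.003,0,0.0003,0],[0.003,0,0.0003,0],[0.003,0,0.0003,0]])

```text
t: 16.35
tcp_pos: [0.5508, -0.2311, 0.0418]
tool_rot: [0.096, 0.702, -0.097, 0.699]
force: [-6.5, 1.6, 9.2]
finger_gap: 0.123
```

```bash
sed -i 's/X=at_depth(s,px); D=/X=at_depth(s,px); X=X[abs(X[:,2]-np.median(X[:,2]))<.005]; D=/' chk.py; python3 chk.py 11
```

```text
[ 0.5508 -0.2311  0.0418] 16.35 [-6.5351  1.6328  9.1562] [ 0.1646  0.8561 -0.0319] fwd force -6.73291561866432
pitch 0.21541475020502937 roll -0.07025180916584896 heading -15.68014710150836
-0.11432989176108445 -0.0005859473274758832
plate world [ 0.036   0.0009 -0.0005] [ 0.049  -0.0298] z mean 0.035882083957467364
platen z 0.03090694281464995
```

Platen depth and TCP both say 3.5 mm sunk (0.0344 → 0.0309). I need 1.5 mm more.

Request:
play_rows(series=[[0.0007,0,0.0002,0],[0.0014,0,0.0002,0],[0.002,0,0.0002,0],[0.0025,0,0.0002,0],[0.003,0,0.0002,0],[0.003,0,0.0002,0],[0.003,0,0.0002,0]])

```text
t: 17.15
tcp_pos: [0.5508, -0.2311, 0.0405]
tool_rot: [0.096, 0.702, -0.097, 0.699]
force: [-6.8, 2.2, 11.4]
finger_gap: 0.119
```

```bash
python3 chk.py 12
```

```text
[ 0.5508 -0.2311  0.0405] 17.15 [-6.833   2.2196 11.3664] [ 0.1817  0.9674 -0.0812] fwd force -7.178993019198956
pitch 0.21100444841571483 roll -0.08082900780714547 heading -15.678130894985424
-0.11433183486685156 -0.0005921283739034074
plate world [ 0.0353  0.0045 -0.0014] [ 0.2605 -0.0817] z mean 0.034712331807335156
platen z 0.02966365753216217
```

View pics/w12.png

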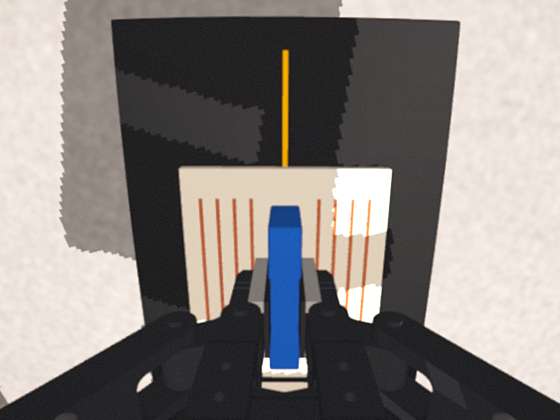

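View pics/f12.png

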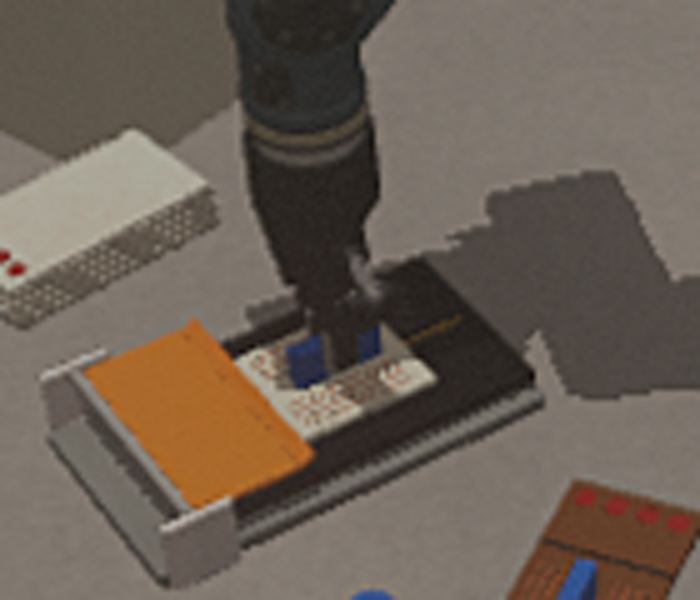

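Sunk about 4.8 mm, centred, flap at rest. The front may be hung up slightly by friction at the stop (7 N forward), so I'll ease the forward push a little and add a touch of downward.

Request:
play_rows(series=[[0.0001,0,-0.0004,0],[0.0002,0,-0.0008,0],[0.0003,0,-0.001,0],[0.0003,0,-0.001,0],[0.0003,0,-0.001,0],[0.0003,0,-0.001,0]])

```text
t: 17.85
tcp_pos: [0.5508, -0.2311, 0.042]
tool_rot: [0.096, 0.701, -0.097, 0.7]
force: [-4.4, 0.8, 10.0]
finger_gap: 0.119
```

```bash
python3 chk.py 13; python3 - <<'E'
from h import *
crop("w13",170,155,400,270,3,"g13")
for t in ("w9","w13"):
  s=load(t); print(t,[round(float(np.median(at_depth(s,[(u,v) for u in r for v in w])[:,2])),4) for r,w in ((range(190,250,4),range(174,184,3)),(range(205,235,4),range(270,290,4)),(range(272,298,3),range(373,377,2)))])
E
```

```text
[ 0.5508 -0.2311  0.042 ] 17.85 [-4.4104  0.8342  9.9763] [ 0.3091  0.5874 -0.0647] fwd force -4.471214360337536
pitch 0.06792595669165045 roll -0.09962519752505773 heading -15.6868120442396
-0.11433301091148379 -0.0005751986494876955
plate world [ 0.036  -0.0008  0.0007] [-0.0443  0.0414] z mean 0.036115504813719654
platen z 0.031133132190541653
w9 [0.04, 0.0401, 0.04]
w13 [0.0359, 0.0362, 0.036]
```

The push relaxed partly: 3.3 mm sunk, flat to 0.05°. I'll press again, straight down only and with a longer hold.

Request:
play_rows(series=[[0.0007,0,0,0],[0.0014,0,0,0],[0.002,0,0,0],[0.0025,0,0,0],[0.003,0,0,0],[0.003,0,0,0],[0.003,0,0,0],[0.003,0,0,0],[0.003,0,0,0],[0.003,0,0,0]])

```text
t: 18.95
tcp_pos: [0.5508, -0.2311, 0.0407]
tool_rot: [0.096, 0.701, -0.097, 0.7]
force: [-6.3, 0.8, 11.7]
finger_gap: 0.122
```

```bash
python3 chk.py 14; python3 -c "
from h import *
print(manip.sense()['force'],manip.sense()['tcp_pos'])"
```

```text
[ 0.5508 -0.2311  0.0407] 18.95 [-6.3157  0.7729 11.7012] [ 0.248   1.0026 -0.0475] fwd force -6.2883798794445145
pitch 0.0472339281719573 roll -0.11035751465922991 heading -15.681109421133721
-0.1143144648727829 -0.0005642680919096178
plate world [ 0.0351  0.0019 -0.0004] [ 0.1093 -0.0248] z mean 0.034850825428017276
platen z 0.02979724979241307
[-6.56414462  1.44065241 10.93941748] [ 0.55080272 -0.23113027  0.04069502]
```

Request:
play_rows(series=[[0.0015,0,-0.0002,0],[0.0021,0,-0.0003,0],[0.0021,0,-0.0003,0],[0.0021,0,-0.0003,0],[0.0021,0,-0.0003,0],[0.0021,0,-0.0003,0],[0.0021,0,-0.0003,0],[0.0021,0,-0.0003,0]])

```text
t: 19.85
tcp_pos: [0.5509, -0.2312, 0.0404]
tool_rot: [0.096, 0.701, -0.097, 0.7]
force: [-5.8, 1.6, 11.0]
finger_gap: 0.119
```

```bash
python3 chk.py 15; python3 - <<'E'
from h import *
st=manip.sense(); print(st["tcp_pos"],st["force"],st["t"])
s=load("w15"); c=at_z(s,[(180,168.3),(391,168.6)],.0345); 
crop("w15",170,20,400,180,3,"g15")
E
```

```text
[ 0.5509 -0.2312  0.0404] 19.85 [-5.831   1.622  11.0259] [ 0.3215  0.8808 -0.0319] fwd force -6.052380209372224
pitch -0.013517028359018472 roll -0.125667071759798 heading -15.682317230878954
-0.11427026051748487 -0.0005963482344266339
plate world [0.0349 0.0024 0.0005] [0.14   0.0266] z mean 0.03453157289534624
platen z 0.02948503736333692
[ 0.55085689 -0.23115213  0.04037417] [-6.0063317   1.24742854 10.66249884] 19.95
```

View pics/g15.png

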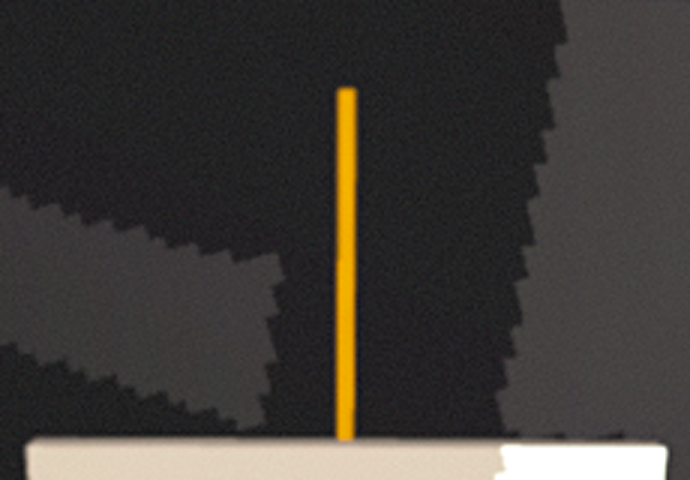

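View pics/f15.png

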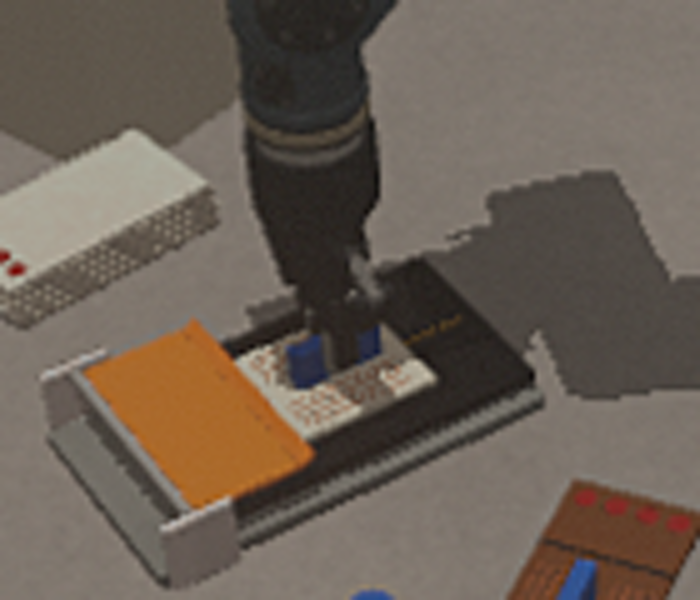

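```bash
python3 -c "
from station import manip
print(manip.sign_off()); s=manip.sense(); print(s['t'],s['tcp_pos'],s['force'],s['finger_gap'])"
```

```text
the job is handed in; nothing more can be done
None
the job is handed in; nothing more can be done
```

I gripped the white carrier by its blue rib, slid its spotted edge under the orange flap to the stop, then pressed it down. I handed the job in at about 20 s of robot time, still gripping and pressing.

**Last checks before handing in:**
- **Home:** forward motion stopped where I had predicted the stop, with a steady push of about 6 N against it.
- **Straight and centred:** the tool, which holds the carrier square, is within about 0.1° of the stand's heading. The plate's centre is about 0.3 mm off the yellow line in the wrist picture.
- **Flat:** the plate tilts about 0.1° by the depth image.
- **Platen:** about 4.9 mm down, going by platen depth (34.4 mm before, 29.5 mm after) and tool height.
- **Flap:** it looked unmoved in every scene picture; I checked it by eye only.
- **Bystanders:** the arm passed well above them, and I never touched the brown look-alikes. I did not take a final full-scene picture.

**One disagreement:** the wrist force implied about 13 N on the platen, where 12 N is expected at half travel. I put that down to friction at the stop and sensor bias, and went by the measured depth. There was no state reading after hand-in.

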